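Load reagent cartridges into a gated loading station and clamp them

TASK

Load the analyser's loading station: first swing the clamp bar back over its hinge to its open stop and draw the retaining gate fully away from the robot, then lay every cartridge on the bench into a lane of its own, nose toward the gate and fully down on the lane floor. When all of them lie in their lanes, slide the gate fully home over their noses, and only then swing the clamp bar back over until it rests on the cartridges. Do not knock over the beaker.

Things in the scene. Friction and masses are not known exactly. Their poses are not given: they have to be found in the camera images.
- loader: Loading station fixed on the bench, grey base 205 x 220 mm; origin mid underside; x along the lanes away from the robot (to the gate), y left, z up. Four lanes 108 mm long (x -54 to 54), 36 wide, floors 8 mm above the bench; round-topped dividers and end stops 12 mm thick reach 24 mm; gate guides at the far sides reach 38 mm.
- lane1 (a point): Middle of the floor of lane 1 (numbered from the right, at y = -72, -24, 24, 72 mm of the station), 8 mm above the bench; axes as the station. A loaded cartridge has its mid-length over this point, its x (nose) along +x, with 2 mm play each side; its centre point is then 30 mm above this one. The tall analyser, an obstacle, stands to the right of the station.
- lane2 (a point): Middle of the floor of lane 2 (numbered from the right, at y = -72, -24, 24, 72 mm of the station), 8 mm above the bench; axes as the station. A loaded cartridge has its mid-length over this point, its x (nose) along +x, with 2 mm play each side; its centre point is then 30 mm above this one. The tall analyser, an obstacle, stands to the right of the station.
- lane3 (a point): Middle of the floor of lane 3 (numbered from the right, at y = -72, -24, 24, 72 mm of the station), 8 mm above the bench; axes as the station. A loaded cartridge has its mid-length over this point, its x (nose) along +x, with 2 mm play each side; its centre point is then 30 mm above this one. The tall analyser, an obstacle, stands to the right of the station.
- lane4 (a point): Middle of the floor of lane 4 (numbered from the right, at y = -72, -24, 24, 72 mm of the station), 8 mm above the bench; axes as the station. A loaded cartridge has its mid-length over this point, its x (nose) along +x, with 2 mm play each side; its centre point is then 30 mm above this one. The tall analyser, an obstacle, stands to the right of the station.
- gate (a joint): Slide of the retaining gate in m: 0 home over the noses; 0.042 drawn fully away from the robot (station +x). Stays where left; about 2 N moves it. Aluminium plate 34 mm (x) x 200 x 6 mm, underside 25 mm above the bench; home it covers station x 28 to 62 mm, 3 mm above loaded noses; a cartridge not down or wrong way round blocks it.
- gate_grip (a point): Grip point on the gate's upright pillar knob, 57 mm above the bench; pillar 14 mm thick, standing 31 to 69 mm above the bench at mid-gate, black cap 17 mm thick on its top 8 mm. Moves with the gate; home it is at x = 45, y = 0 mm of the station.
- clamp (a joint): Hinge of the clamp bar in rad: 0 down on the cartridges (rests at 0 to 0.03 when loaded), 2.0 back toward the robot at its open stop. Highest at about 1.33; falls to either side by its weight (200 g). Round steel bar 12 mm thick across all lanes on two side arms, 47.4 mm from the hinge line; at 0 it is 46 mm ahead (+x) of and 11.5 above that line.
- clamp_grip (a point): Middle of the grey round handle, 16 mm thick, 50 mm long, that continues the clamp bar outward on the left (station +y), free space round and below it; axis parallel to the hinge. Moves with the clamp; down it is about 41 mm above the bench.
- clamp_hinge (a point): Point on the clamp's hinge line level with the handle's middle (station x = -88, y = 144 mm, 30 mm above the bench); the handle runs on a circle of 47.4 mm radius about it in the station's x-z plane. Axes as the station.
- cart1_center (a point): White cartridge 1, may be absent; 104 mm long, 60 high, 90 g. Along its x: body 32 wide, 28 high (x -52 to 20), then low nose 26 wide, 14 high (x 20 to 52, a dark disc on it). Upright grip tab 10 wide (y), 36 long, at x -26 to 10, 28 to 60 above the underside: grip it from above, fingertips over the body's top. Point: mid-length, mid-width, 30 mm above the underside; z up.
- cart2_center (a point): White cartridge 2, may be absent; 104 mm long, 60 high, 90 g. Along its x: body 32 wide, 28 high (x -52 to 20), then low nose 26 wide, 14 high (x 20 to 52, a dark disc on it). Upright grip tab 10 wide (y), 36 long, at x -26 to 10, 28 to 60 above the underside: grip it from above, fingertips over the body's top. Point: mid-length, mid-width, 30 mm above the underside; z up.
- cart3_center (a point): White cartridge 3, may be absent; 104 mm long, 60 high, 90 g. Along its x: body 32 wide, 28 high (x -52 to 20), then low nose 26 wide, 14 high (x 20 to 52, a dark disc on it). Upright grip tab 10 wide (y), 36 long, at x -26 to 10, 28 to 60 above the underside: grip it from above, fingertips over the body's top. Point: mid-length, mid-width, 30 mm above the underside; z up.
- cart4_center (a point): White cartridge 4, may be absent; 104 mm long, 60 high, 90 g. Along its x: body 32 wide, 28 high (x -52 to 20), then low nose 26 wide, 14 high (x 20 to 52, a dark disc on it). Upright grip tab 10 wide (y), 36 long, at x -26 to 10, 28 to 60 above the underside: grip it from above, fingertips over the body's top. Point: mid-length, mid-width, 30 mm above the underside; z up.
- beaker: Clear plastic beaker with used pipettes in it, 106 mm in diameter, 116 mm high, a bystander standing behind the work; origin in the middle of its underside. Not to be knocked over.
Things that resemble listed ones, but are neither listed nor needed, are in the scene too. Leave any orange or turquoise look-alike of the part that bears cart3_center alone.

How it is judged:
By the outcome, as a careful person would: the job done as asked, in the order asked, and still so for the second after the job is handed in, with the robot touching nothing.
Of cart1, cart2, cart3, cart4 only 2 to 4 are there at a start; the rules pass over those that are not, and their reading is None.
At some moment in a run one of cart1, cart2, cart3, cart4 may be knocked a few centimetres aside while the robot is not near it.
Once in a run the grip may slacken for a moment while it holds something.
It also fails if it takes over 210 s, if anything falls off the work surface, if the arm or the gripper's body presses on something with over 40 N, if the wrist force passes 120 N, or if a joint passes its speed limit or range.

ROBOT

A 7-joint arm with a two-finger parallel gripper is mounted at the origin on a cart in front of the work surface, level with it; the furniture and walls round the work are solid. World frame = base frame: x ahead of the robot, y to its left, z up, the work surface at z = 0. Lengths are in m, angles in rad, forces in N, time in s.
With the tool pointing down it reaches from about 0.35 to 0.9 m from the base axis. Payload 8.1 kg.
Tool frame: the origin (TCP) lies midway between the tips of the shut fingers; the grasp point (between the pads) lies 19 mm behind it; z points along the fingers, y is the line along which they close (so a half turn about z gives the same grasp; the last joint's range is limited). The gripper opens to 92 mm and grips with 3 to 60 N. Pads are 19 mm wide; open, the fingers measure 130 mm over their backs; the gripper's body (75 mm by 190 mm) begins 47 mm behind the grasp point.
Start: joints at [1.042, 0.434, 0.025, 1.573, -0.012, 1.134, -0.075], TCP at [0.258, -0.569, 0.227] pointing down, gripper open.
Joint ranges: [-2.62, 2.62], [-0.44, 2.09], [-1.27, 1.32], [0.08, 2.57], [-1.32, 4.46], [0.12, 2], [-2.74, 2.74]. Speed limits (rad/s): [2.22, 2.22, 3.01, 3.01, 3.14, 3.14, 3.14].

INTERFACE

Orientations are given as a rotation vector (axis times angle).
In Python, from cell import observe, get_image, camera_model, sign_off, recognise, silhouettes gives the robot as it stands.
- The arm moves only by the tool apply_moves, never from a script. Its argument "motion" is a list of rows, each an object of numbers: "x", "y", "z": the shift along the world's x, y, z in cm; "yaw": the turn about the world's z in degrees; "hand": the opening, from -1 (shut) to 1 (fully open), so that 0 is half open. In form: [{"x": .., "y": .., "z": .., "yaw": .., "hand": ..}, ...]. A call has 1 to 10 rows; each row is the pose to reach, as a shift and turn from the pose commanded when the call began; what a row does not reach only later rows make up. A row lasts 1/8 s, in which the tool goes at most 62.5 mm and 10.7 degrees, less where a joint would pass 70% of its speed; a pose out of reach is approached as far as the arm can. A call with a gripper value outside its range is refused whole. The fingers move at their own pace and stop on an object; "newtons" is the grip in N (left out, the last holds). Time passes only in rows, so rows that repeat a pose let the fingers close. It gives the time, the measured TCP pose, the force, the opening and the grip force at its end, in the units of the state.
- observe(): the state, without advancing time (a new reading comes with each control period).
- get_image(name): name is "side" or "top"; returns the picture (420x560x3 uint8, blue, green, red); there is no depth.
- camera_model(name): a dict with "camera_matrix" (3x3 intrinsics, pixels), "T" (4x4, takes a point from camera to world coordinates). Camera axes: x right, y up, looking along -z (the intrinsics and any distortion apply to the point x, -y, -z); pixel columns grow to the right and rows downward; lengths in m; the calibration is good to about 2 mm. A picture is of the moment at which its call begins. camera_model takes no time and is no camera call.
- sign_off(): hands the job in; it is judged then, once.
Trained networks look in the newest picture that a camera, given by its name, has taken for a name from the list of things; names that differ only in an ending like _2 or _b are one class to them, and where a whole thing is asked for, a point or a joint stands for the part that bears it (a point fixed in the world has none). Each returns a list of dicts, best first, with "p" (0 to 1); they miss things now and then, are a little off and sometimes report something else, mostly with a low value. They report only what shows in the picture. A call takes as long as a camera call. They do not tell look-alikes from the thing itself.
- recognise(query, camera): "rect" ([left, top, right, bottom] in pixels, round what is visible of it).
- silhouettes(query, camera): "mask" (420x560 bool, what is visible of it) and "rect" ([left, top, right, bottom] in pixels, round what is visible of it).
The state is a dict: "clock": time; "joints": joint angles; "dq": joint speeds; "joint_efforts": joint torques, N m; "position": TCP position; "ee_rot": TCP orientation; "force": force on the tool from outside, world axes, zero at the start; "ft_torque": the same for the moment, N m; "width": opening from 0.0 (shut) to 1.0 (fully open); "gripper_force": force on a finger pad.
Only numpy, scipy, OpenCV 4.12 (cv2) and the standard library are available. Lean on these libraries where they do the work, as an engineer would, in place of code of your own. Each camera call takes 0.05 s, during which the arm holds its last target. There are 200 camera calls.

## Working session

There is one attempt and no reset: what is moved stays moved. The work goes in short steps, Python scripts to look and compute and a tool call to move; the robot and the scene stay as the last step left them, time stands still between calls to the robot, and variables do not carry over. Pictures are saved under pics/ and viewed, at most 14 in all, crops included, and the job is handed in when it is done.

Besides the shell and the picture viewer there is one more tool, called after "Emit:" by a JSON object that holds its "op" and its "data". apply_moves: Moves the arm, as the interface text tells. Its arguments: {"type":"object","properties":{"motion":{"type":"array","items":{"type":"object","properties":{"x":{"type":"number"},"y":{"type":"number"},"z":{"type":"number"},"yaw":{"type":"number"},"hand":{"type":"number"}}}},"newtons":{"type":"number"}},"required":["motion"]}

```bash
mkdir -p pics
cat > h.py <<'E'
import numpy as np,cv2
from cell import observe,get_image,camera_model,sign_off,recognise,silhouettes
def ray(cam,u,v):
    m=camera_model(cam);K=np.array(m["camera_matrix"]);T=np.array(m["T"])
    d=np.linalg.inv(K)@[u,v,1];d=T[:3,:3]@[d[0],-d[1],-d[2]];return T[:3,3],d
def at(cam,u,v,z):
    o,d=ray(cam,u,v);return (o+d*(z-o[2])/d[2]).round(4)
def proj(cam,p):
    m=camera_model(cam);K=np.array(m["camera_matrix"]);T=np.array(m["T"])
    q=T[:3,:3].T@(np.array(p)-T[:3,3]);q=K@[q[0],-q[1],-q[2]];return (q[:2]/q[2]).round(1)
E
python3 - <<'E'
from h import *
for c in("top","side"):
    cv2.imwrite(f"pics/{c}0.png",get_image(c)); m=camera_model(c); print(c,{k:np.array(v).round(3).tolist() for k,v in m.items()})
    for q in("cart1_center","loader","gate_grip","clamp_grip","beaker"):
        for r in recognise(q,c): print(c,q,round(r["p"],2),np.round(r["rect"]))
print(observe())
E
```

```text
top {'camera_matrix': [[537.347, 0.0, 277.473], [0.0, 537.347, 205.998], [0.0, 0.0, 1.0]], 'T': [[-0.024, 0.986, -0.166, 0.277], [-1.0, -0.024, -0.001, 0.343], [-0.005, 0.165, 0.986, 1.861], [0.0, 0.0, 0.0, 1.0]]}
top cart1_center 0.6 [326. 172. 413. 234.]
top loader 0.66 [323. 172. 409. 236.]
top loader 0.33 [257. 239. 269. 269.]
top gate_grip 0.58 [343. 182. 402. 194.]
top clamp_grip 0.62 [325. 211. 410. 230.]
top clamp_grip 0.62 [326. 172. 410. 234.]
top beaker 0.93 [287. 132. 315. 174.]
side {'camera_matrix': [[517.904, 0.0, 277.849], [0.0, 517.904, 210.372], [0.0, 0.0, 1.0]], 'T': [[-0.897, 0.141, -0.42, 0.016], [-0.442, -0.327, 0.835, 1.485], [-0.02, 0.934, 0.356, 0.578], [0.0, 0.0, 0.0, 1.0]]}
side loader 0.77 [282. 183. 367. 220.]
side gate_grip 0.51 [301. 182. 320. 200.]
side clamp_grip 0.71 [322. 182. 360. 215.]
side beaker 0.87 [219. 183. 256. 227.]
side beaker 0.21 [321. 183. 355. 215.]
{'clock': 0.6, 'joints': array([ 1.04240475,  0.43451194,  0.02501304,  1.57319161, -0.01157618,
        1.13400646, -0.0751521 ]), 'dq': array([ 1.02842512e-03, -2.00307691e-03,  1.20533463e-03,  7.54950740e-05,
       -7.88690657e-04, -1.52469681e-03, -4.65907796e-04]), 'joint_efforts': array([-1.52306668e-03, -6.67347622e+01,  9.82953832e-01, -3.14691174e+01,
       -6.06901199e-02,  3.30986478e-02, -4.70047894e-05]), 'position': array([ 0.25811932, -0.56922699,  0.22673783]), 'ee_rot': array([ 3.07067429e+00,  6.63569952e-01, -4.67679040e-05]), 'force': array([ 0.82373219, -0.51515456, -1.21173555]), 'ft_torque': array([-0.02570234, -0.00042913,  0.03140601]), 'gripper_force': 0.0, 'width': 1.0031334282676185}
```

View pics/top0.png

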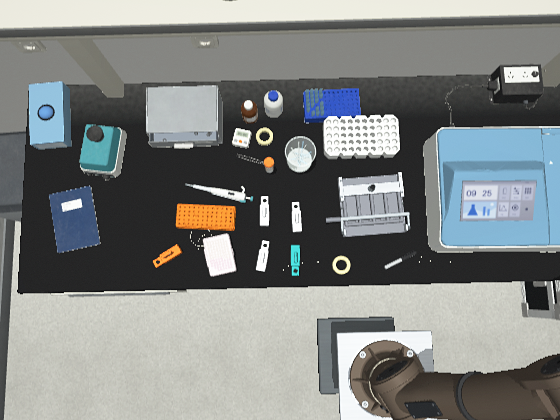

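View pics/side0.png

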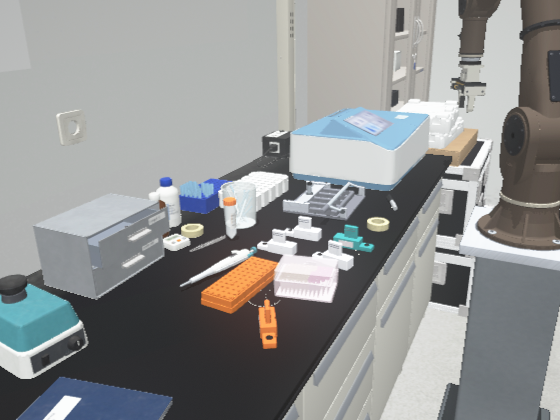

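The top view shows three white cartridges at about (264,210), (296,216) and (263,255). The turquoise (295,260) and orange (167,256) ones are look-alikes to leave alone. The loader is at (371,205). I'll confirm with one enlarged crop.

Run:
```python
from h import *
im=get_image("top")
cv2.imwrite("pics/crop1.png",cv2.resize(im[165:285,240:420],None,fx=4.4,fy=4.4,interpolation=cv2.INTER_CUBIC))
hsv=cv2.cvtColor(im,cv2.COLOR_BGR2HSV)
w=((hsv[...,1]<40)&(hsv[...,2]>120)).astype(np.uint8);w[:165]=0;w[285:]=0
n,l,s,c=cv2.connectedComponentsWithStats(w)
for i in range(1,n):
    if s[i,4]>80: 
        p=np.argwhere(l==i)[:,::-1].astype(np.float32);print(s[i],c[i].round(1),cv2.minAreaRect(p))
```

```text
[ 80 165  42  13 159] [106.4 170.4] ((100.49998474121094, 170.99998474121094), (40.99999237060547, 11.999998092651367), 0.0)
[289 165  22   7 124] [299.2 167.6] ((299.5, 168.0), (6.0, 21.0), 90.0)
[ 424  165  136   88 1936] [456.8 221.7] ((491.5, 208.5), (87.0, 135.0), 90.0)
[ 326  172   84   65 3619] [371.4 205.4] ((366.466064453125, 204.79949951171875), (60.03902053833008, 83.37908935546875), 85.15599822998047)
[ 460  181   76   40 2299] [500.6 199. ] ((497.5, 200.5), (39.0, 75.0), 90.0)
[186 184  60  17 377] [222.2 191.9] ((215.3951416015625, 192.01646423339844), (59.40678405761719, 14.237646102905273), 2.38594388961792)
[260 196   9  30 245] [264.  211.6] ((264.0, 210.5), (29.0, 8.0), 90.0)
[ 61 199  21  13 180] [ 71.3 204.7] ((71.29412078857422, 204.67649841308594), (8.731282234191895, 20.615528106689453), 75.96376037597656)
[292 202  10  30 253] [296.  217.6] ((296.5, 216.5), (29.0, 9.0), 90.0)
[  0 218   6  67 240] [  2. 247.] ((2.5, 251.0), (66.0, 5.0), 90.0)
[ 11 220  10  65 403] [ 15.9 252.6] ((15.932548522949219, 252.169189453125), (6.297220706939697, 64.12413787841797), 3.301865816116333)
[ 201  233   35   44 1080] [218.8 254.4] ((218.48550415039062, 254.570556640625), (39.48680114746094, 29.3735408782959), 75.0685806274414)
[256 240  13  32 265] [262.4 256.5] ((262.62164306640625, 255.270263671875), (9.535140991210938, 30.90700912475586), 9.462322235107422)
[390 281 135   4 295] [473.4 283.2] ((457.0, 282.5), (3.0, 134.0), 90.0)
```

View pics/crop1.png

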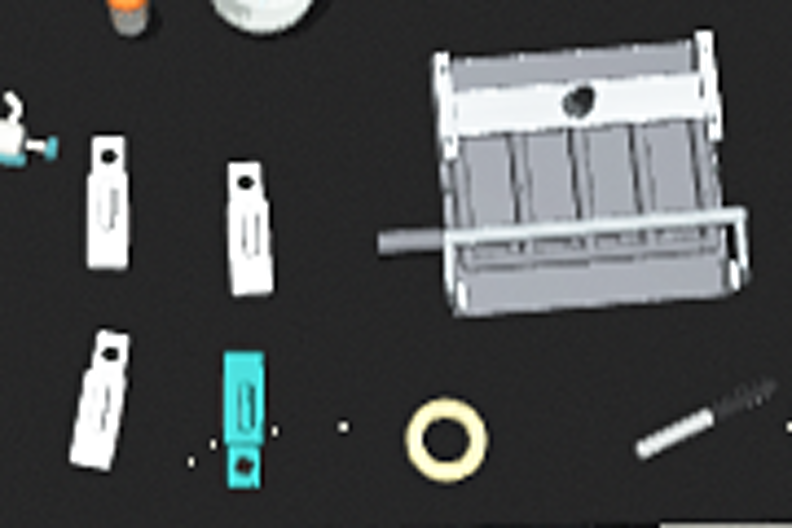

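```bash
cat > m.py <<'E'
from h import *
from scipy.optimize import least_squares
f=lambda x,y:(240+x/4.4-.39,165+y/4.4-.39)
def fit(pairs,x0,cam="top"):
    def R(q,p):
        c,s=np.cos(q[2]),np.sin(q[2]);return [q[0]+c*p[0]-s*p[1],q[1]+s*p[0]+c*p[1],p[2]]
    g=lambda q:np.concatenate([proj(cam,R(q,np.array(p)/1e3))-uv for p,uv in pairs])
    r=least_squares(g,x0,diff_step=1e-2,loss="soft_l1");return r.x,g(r.x).reshape(-1,2).round(1).tolist()
E
python3 - <<'E'
from m import *
import m
def pr(cam,p):
    mm=camera_model(cam);K=np.array(mm["camera_matrix"]);T=np.array(mm["T"])
    q=T[:3,:3].T@(np.array(p)-T[:3,3]);q=K@[q[0],-q[1],-q[2]];return q[:2]/q[2]
m.proj=pr
S=[((-102.5,110,5),f(457,315)),((-102.5,-110,5),f(738,294)),((45,0,69),f(579,95)),((-42,169,41),f(378,242)),((-42,-105,41),f(742,214)),((28,100,31),f(457,133)),((28,-100,31),f(708,115))]
q,r=fit(S,[.45,.2,0]);print("station",q.round(4),r)
for n,pts in dict(A=[(93,137),(125,137),(130,268),(87,268)],B=[(230,162),(259,162),(273,294),(232,296)],C=[(100,330),(130,336),(106,469),(70,463)]).items():
    L=[((52,13,14),f(*pts[0])),((52,-13,14),f(*pts[1])),((-52,-16,28 if 1 else 0),f(*pts[2])),((-52,16,28),f(*pts[3]))]
    a=at("top",*f(*np.mean(pts,0)),.02)
    print(n,[v for v in fit(L,[a[0],a[1],0])])
E
```

```text
station [0.5871 0.0158 0.0672] [[0.2, -0.3], [-0.6, -1.3], [2.1, 1.6], [0.3, -0.8], [-2.8, -1.7], [-0.2, 2.6], [0.2, 1.5]]
A [array([ 0.57076717,  0.39170482, -0.01987019]), [[-0.1, 0.4], [0.1, 0.4], [-0.2, -0.4], [0.2, -0.4]]]
B [array([0.54733426, 0.28224685, 0.02455097]), [[-0.4, 0.8], [0.5, 0.4], [-0.0, -0.5], [-0.0, -0.5]]]
C [array([ 0.41595113,  0.40026575, -0.21233347]), [[-0.4, 0.3], [0.2, 0.3], [0.6, -0.1], [-0.4, -0.5]]]
```

```bash
sed -i 's/;return (q\[:2\]\/q\[2\]).round(1)/;return q[:2]\/q[2]/' h.py
python3 - <<'E'
from m import *
for bz in (0,8):
  S=[((-102.5,110,bz),f(457,316)),((-102.5,-110,bz),f(738,294)),((-42,169,41),f(378,242)),((-54,48,24),f(525,248)),((-54,0,24),f(589,247)),((-54,-48,24),f(650,243)),((102.5,100,bz),f(452,57)),((102.5,-88,bz),f(690,42))]
  q,r=fit(S,[.58,.016,.067]);print("station",bz,q.round(4),r)
g=q
for gx in(28,36,44,52):
  c,s=np.cos(g[2]),np.sin(g[2]);x=g[0]+c*gx/1e3;y=g[1]+s*gx/1e3
  u=proj("top",[x,y,.031]);v=proj("top",[g[0]+c*(gx+17)/1e3,g[1]+s*(gx+17)/1e3,.069])
  print(gx,((u-[240,165]+.39)*4.4).round(),((v-[240,165]+.39)*4.4).round())
E
```

```text
station 0 [0.5823 0.0139 0.0326] [[-0.4, -0.0], [-1.2, 1.4], [0.3, -1.1], [1.8, -0.3], [1.1, -0.9], [1.1, -0.8], [-0.9, 1.1], [-2.0, 1.6]]
station 8 [0.5818 0.0145 0.0332] [[-0.3, -0.1], [-0.8, 1.3], [0.2, -1.0], [1.6, -0.2], [1.0, -0.7], [1.0, -0.6], [-0.8, 0.8], [-1.7, 1.2]]
28 [586. 139.] [592. 109.]
36 [585. 129.] [591.  99.]
44 [584. 119.] [590.  88.]
52 [583. 109.] [590.  78.]
```

Emit:
{"op": "apply_moves", "data": {"motion": [{"x": 14, "y": 47, "z": 10, "yaw": 66, "hand": 1}, {"x": 14, "y": 47, "z": 10, "yaw": 66, "hand": 1}, {"x": 14, "y": 47, "z": 10, "yaw": 66, "hand": 1}, {"x": 14, "y": 47, "z": 10, "yaw": 66, "hand": 1}, {"x": 14, "y": 47, "z": 10, "yaw": 66, "hand": 1}, {"x": 14, "y": 47, "z": 10, "yaw": 66, "hand": 1}, {"x": 14, "y": 47, "z": 10, "yaw": 66, "hand": 1}, {"x": 14, "y": 47, "z": 10, "yaw": 66, "hand": 1}, {"x": 14, "y": 47, "z": 10, "yaw": 66, "hand": 1}, {"x": 14, "y": 47, "z": 10, "yaw": 66, "hand": 1}]}}

```text
clock: 1.9
position: [0.398, -0.0997, 0.3267]
ee_rot: [2.213, 2.229, -0.001]
force: [0.0, -0.9, 0.1]
width: 0.999
gripper_force: 0.0
```

Run:
```python
from h import *
im=get_image("top");s=get_image("side")
a=cv2.resize(im[160:245,320:415],None,fx=8,fy=7,interpolation=cv2.INTER_CUBIC)[:,:760]
cv2.imwrite("pics/st.png",cv2.resize(im[164:239,320:415],None,fx=8,fy=8,interpolation=cv2.INTER_CUBIC))
cv2.imwrite("pics/ss.png",cv2.resize(s[170:260,250:400],None,fx=5.3,fy=5.3,interpolation=cv2.INTER_CUBIC))
```

```text
(no output)
```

View pics/st.png

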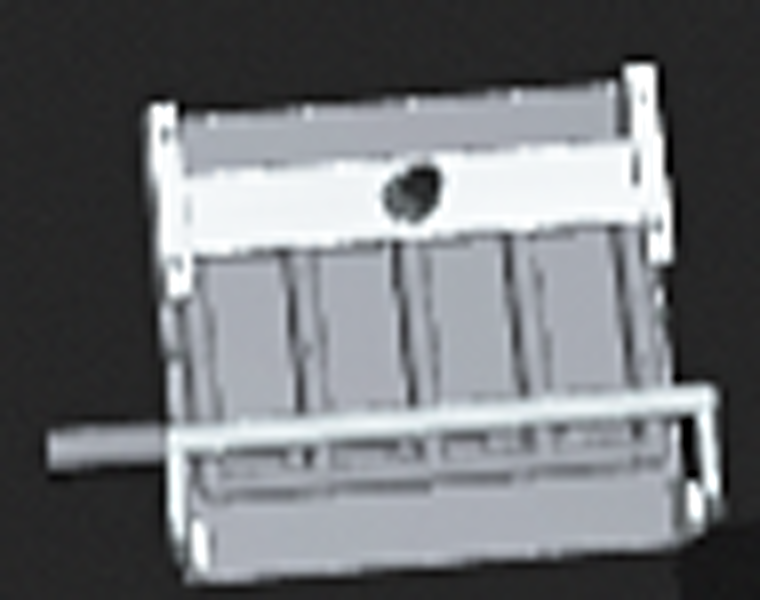

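View pics/ss.png

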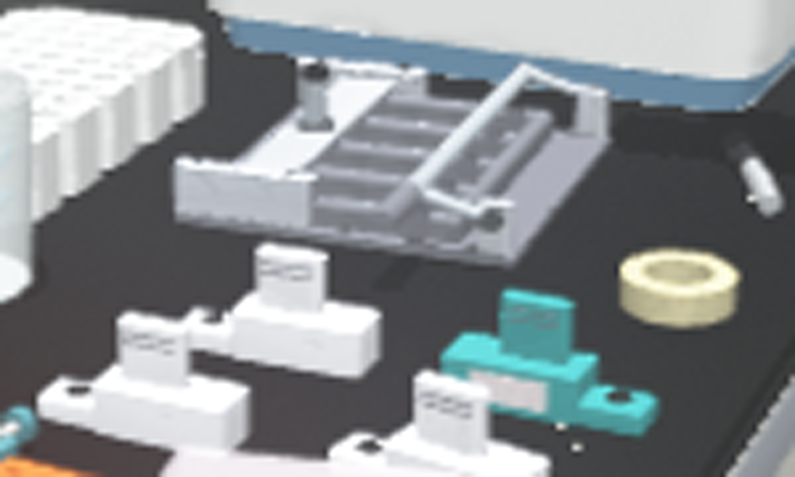

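The station is clear in this crop: the gate is partly in the guides, with its cap at about (413,190). The bar is down, with the handle's left end at about (48,448). I'll refit with the side view as a second camera.

```bash
cat > st.py <<'E'
from h import *
from scipy.optimize import least_squares
f=lambda x,y:np.array((320+x/8-.44,164+y/8-.44))
g=lambda x,y:np.array((250+x/5.3-.4,170+y/5.3-.4))
def W(q,p):
    c,s=np.cos(q[2]),np.sin(q[2]);p=np.array(p)/1e3;return [q[0]+c*p[0]-s*p[1],q[1]+s*p[0]+c*p[1],p[2]]
A=np.array
P=[("top",(-102.5,110,0),f(192,582),A([1,1])),("top",(-102.5,-110,0),f(685,546),A([1,1])),
("top",(-42,169,41),f(48,448),A([1,1])),("top",(-42,0,47),f(440,415),A([0,1]))]
for y,u1,u2 in((72,247,262),(24,357,370),(-24,469,480),(-72,582,590)):
    P+=[("top",(30,y,8),f(u1,250),A([1,0])),("top",(-45,y,8),f(u2,430),A([1,0]))]
P+=[("side",(-102.5,110,0),g(510,265),A([1,1])),("side",(102.5,110,0),g(180,218),A([1,1]))]
def F(q):
    r=[w*(proj(c,W(q,p))-uv) for c,p,uv,w in P]
    for (p,uv) in(((28,100,31),f(190,256)),((28,-100,31),f(645,228)),((45,0,69),f(413,187))):
        r.append(proj("top",W(q,(p[0]+q[3]*1e3,p[1],p[2])))-uv)
    r.append(proj("side",W(q,(45+q[3]*1e3,0,69)))-g(317,73))
    return np.array(r)
s=least_squares(lambda q:F(q).ravel(),[.585,.015,.05,0],loss="soft_l1",x_scale=[.01,.01,.01,.01])
if __name__=="__main__":
    print(s.x.round(4));print(F(s.x).round(1).tolist())
    q=s.x
    print("handle",W(q,(-42,144,41)),"hinge",W(q,(-88,144,30)),"knob",W(q,(45+q[3]*1e3,0,57)),observe()["joints"].round(2))
E
python3 st.py
```

```text
[0.5829 0.0166 0.0481 0.0081]
[[-0.8, 0.4], [0.6, 0.4], [-0.3, -0.5], [0.0, -0.2], [-0.1, 0.0], [0.1, 0.0], [-0.2, 0.0], [0.3, 0.0], [-0.5, 0.0], [0.3, -0.0], [-1.0, 0.0], [0.3, -0.0], [0.5, 0.6], [-0.8, 0.7], [-0.3, 0.2], [0.3, -0.4], [2.0, -0.2], [0.4, -1.5]]
handle [np.float64(0.5340652455154339), np.float64(0.15836572381448896), np.float64(0.041)] hinge [np.float64(0.48811839747851793), np.float64(0.15615503263918873), np.float64(0.03)] knob [np.float64(0.6359982175283523), np.float64(0.01910355564230187), np.float64(0.057)] [ 0.6   0.03 -0.49  1.85  0.02  1.26  0.11]
```

Emit:
{"op": "apply_moves", "data": {"motion": [{"x": 13.6, "y": 25.8, "z": -18, "yaw": 2.4, "hand": 0.2}, {"x": 13.6, "y": 25.8, "z": -18, "yaw": 2.4, "hand": 0.2}, {"x": 13.6, "y": 25.8, "z": -18, "yaw": 2.4, "hand": 0.2}, {"x": 13.6, "y": 25.8, "z": -18, "yaw": 2.4, "hand": 0.2}, {"x": 13.6, "y": 25.8, "z": -18, "yaw": 2.4, "hand": 0.2}, {"x": 13.6, "y": 25.8, "z": -18, "yaw": 2.4, "hand": 0.2}, {"x": 13.6, "y": 25.8, "z": -24, "yaw": 2.4, "hand": 0.2}, {"x": 13.6, "y": 25.8, "z": -30.4, "yaw": 2.4, "hand": 0.2}, {"x": 13.6, "y": 25.8, "z": -30.4, "yaw": 2.4, "hand": 0.2}, {"x": 13.6, "y": 25.8, "z": -30.4, "yaw": 2.4, "hand": 0.2}]}}

```text
clock: 3.25
position: [0.5351, 0.1585, 0.0241]
ee_rot: [2.168, 2.273, 0.001]
force: [0.5, 0.4, 0.9]
width: 0.599
gripper_force: 0.0
```

Emit:
{"op": "apply_moves", "data": {"motion": [{"hand": -0.9}, {"hand": -0.9}, {"hand": -0.9}, {"hand": -0.9}, {"hand": -0.9}, {"hand": -0.9}], "newtons": 12}}

```text
schema error: expected keys x, y, z, yaw, hand
```

Emit:
{"op": "apply_moves", "data": {"motion": [{"x": 0, "y": 0, "z": 0, "yaw": 0, "hand": -0.95}, {"x": 0, "y": 0, "z": 0, "yaw": 0, "hand": -0.95}, {"x": 0, "y": 0, "z": 0, "yaw": 0, "hand": -0.95}, {"x": 0, "y": 0, "z": 0, "yaw": 0, "hand": -0.95}, {"x": 0, "y": 0, "z": 0, "yaw": 0, "hand": -0.95}, {"x": 0, "y": 0, "z": 0, "yaw": 0, "hand": -0.95}], "newtons": 12}}

```text
clock: 4.0
position: [0.5308, 0.1585, 0.0226]
ee_rot: [-2.164, -2.274, 0.008]
force: [-11.4, -1.1, 9.8]
width: 0.172
gripper_force: 12.0
```

Run:
```python
import numpy as np
th=.0481
for a in np.r_[np.arange(0,1.99,.2),2.0,2.05]:
    b=a+.245; dx=47.4*(np.cos(b)-np.cos(.245)); dz=47.4*(np.sin(b)-np.sin(.245)); print(round(a,2),(np.array([dx*np.cos(th),dx*np.sin(th),dz])/10).round(2))
```

```text
0.0 [0. 0. 0.]
0.2 [-0.32 -0.02  0.89]
0.4 [-0.81 -0.04  1.7 ]
0.6 [-1.45 -0.07  2.4 ]
0.8 [-2.22 -0.11  2.95]
1.0 [-3.08 -0.15  3.34]
1.2 [-4.   -0.19  3.55]
1.4 [-4.94 -0.24  3.58]
1.6 [-5.88 -0.28  3.41]
1.8 [-6.76 -0.33  3.07]
2.0 [-7.55 -0.36  2.55]
2.05 [-7.73 -0.37  2.4 ]
```

Emit:
{"op": "apply_moves", "data": {"motion": [{"x": -0.35, "y": 0, "z": 0.1, "yaw": 0, "hand": -0.95}, {"x": -0.7, "y": 0, "z": 0.95, "yaw": 0, "hand": -0.95}, {"x": -1.15, "y": 0, "z": 1.75, "yaw": 0, "hand": -0.95}, {"x": -1.8, "y": -0.1, "z": 2.45, "yaw": 0, "hand": -0.95}, {"x": -2.6, "y": -0.1, "z": 3.0, "yaw": 0, "hand": -0.95}, {"x": -3.4, "y": -0.15, "z": 3.4, "yaw": 0, "hand": -0.95}, {"x": -4.35, "y": -0.2, "z": 3.6, "yaw": 0, "hand": -0.95}, {"x": -5.3, "y": -0.25, "z": 3.6, "yaw": 0, "hand": -0.95}, {"x": -6.2, "y": -0.3, "z": 3.4, "yaw": 0, "hand": -0.95}, {"x": -7.1, "y": -0.3, "z": 3.1, "yaw": 0, "hand": -0.95}]}}

```text
clock: 5.25
position: [0.4636, 0.156, 0.0545]
ee_rot: [2.166, 2.274, 0.003]
force: [2.8, -1.2, 2.6]
width: 0.168
gripper_force: 12.0
```

Emit:
{"op": "apply_moves", "data": {"motion": [{"x": -0.8, "y": -0.05, "z": -0.5, "yaw": 0, "hand": -0.95}, {"x": -0.8, "y": -0.05, "z": -0.5, "yaw": 0, "hand": -0.95}, {"x": -0.8, "y": -0.05, "z": -0.5, "yaw": 0, "hand": -0.95}]}}

```text
clock: 5.62
position: [0.4551, 0.1558, 0.0487]
ee_rot: [-2.166, -2.275, -0.001]
force: [2.8, 1.7, 2.1]
width: 0.173
gripper_force: 12.0
```

Emit:
{"op": "apply_moves", "data": {"motion": [{"x": 0, "y": 0, "z": 0, "yaw": 0, "hand": 0.3}, {"x": 0, "y": 0, "z": 0, "yaw": 0, "hand": 0.3}, {"x": 0, "y": 0, "z": 0, "yaw": 0, "hand": 0.3}, {"x": 0, "y": 0, "z": 6, "yaw": 0, "hand": 0.3}, {"x": 0, "y": 0, "z": 12, "yaw": 0, "hand": 0.3}, {"x": 6, "y": -4, "z": 15, "yaw": 15, "hand": 0.3}, {"x": 10, "y": -8, "z": 15, "yaw": 30, "hand": 0.3}, {"x": 14, "y": -10, "z": 15, "yaw": 45, "hand": 0.3}, {"x": 18.1, "y": -13.7, "z": 15, "yaw": 60, "hand": 0.3}, {"x": 18.1, "y": -13.7, "z": 15, "yaw": 75, "hand": 0.3}]}}

```text
clock: 6.88
position: [0.6383, 0.0131, 0.1971]
ee_rot: [-0.907, -3.007, 0.002]
force: [-1.1, 0.1, 0.2]
width: 0.651
gripper_force: 0.0
```

Run:
```python
from st import *
from scipy.spatial.transform import Rotation as R
o=observe();t=o["position"];x=R.from_rotvec(o["ee_rot"]).as_matrix()[:,0];print(t,np.degrees(np.arctan2(x[1],x[0])),o["joints"].round(2),W(s.x,(45+8.1,0,57)))
im=get_image("side");cv2.imwrite("pics/s2.png",cv2.resize(im[150:280,220:400],None,fx=4.4,fy=4.4,interpolation=cv2.INTER_CUBIC))
```

```text
[0.63832077 0.01314896 0.19710462] 146.44784459393907 [ 0.39  0.61 -0.79  1.53  0.45  1.2   0.51] [np.float64(0.6359757841579108), np.float64(0.01910247628090525), np.float64(0.057)]
```

View pics/s2.png

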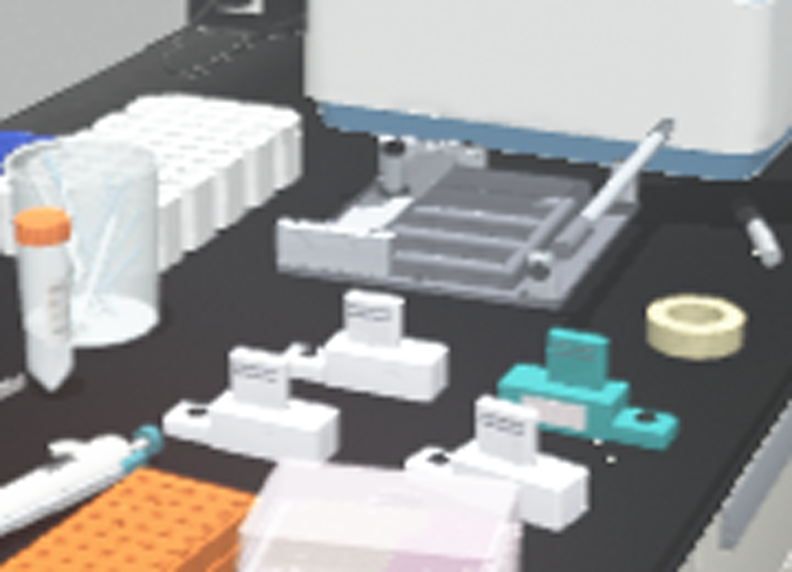

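Emit:
{"op": "apply_moves", "data": {"motion": [{"x": 0, "y": 0, "z": 0, "yaw": 0, "hand": 0.0}, {"x": 0, "y": 0, "z": 0, "yaw": 0, "hand": 0.0}, {"x": 0, "y": 0, "z": 0, "yaw": 0, "hand": 0.0}]}}

```text
clock: 7.3
position: [0.6358, 0.0189, 0.1991]
ee_rot: [0.906, 3.008, -0.0]
force: [0.4, 0.9, 0.4]
width: 0.502
gripper_force: 0.0
```

```bash
cat > ob.py <<'E'
from st import *
from scipy.spatial.transform import Rotation as R
o=observe();x=R.from_rotvec(o["ee_rot"]).as_matrix()[:,0];print(round(o["clock"],2),o["position"].round(4),np.degrees(np.arctan2(x[1],x[0])).round(1),o["joints"].round(2),"w",round(o["width"],3))
E
python3 ob.py
```

```text
7.3 [0.6358 0.0189 0.1991] 146.5 [ 0.38  0.6  -0.79  1.53  0.45  1.2   0.5 ] w 0.502
```

Emit:
{"op": "apply_moves", "data": {"motion": [{"x": 0, "y": 0, "z": -8, "yaw": 36.3, "hand": 0.0}, {"x": 0, "y": 0, "z": -8, "yaw": 36.3, "hand": 0.0}, {"x": 0, "y": 0, "z": -8, "yaw": 36.3, "hand": 0.0}, {"x": 0, "y": 0, "z": -8, "yaw": 36.3, "hand": 0.0}, {"x": 0, "y": 0, "z": -8, "yaw": 36.3, "hand": 0.0}, {"x": 0, "y": 0, "z": -12, "yaw": 36.3, "hand": 0.0}, {"x": 0, "y": 0, "z": -16, "yaw": 36.3, "hand": 0.0}, {"x": 0, "y": 0, "z": -16, "yaw": 36.3, "hand": 0.0}, {"x": 0, "y": 0, "z": -16, "yaw": 36.3, "hand": 0.0}]}}

```text
clock: 8.43
position: [0.6369, 0.019, 0.0404]
ee_rot: [-0.076, 3.139, 0.001]
force: [0.1, 0.3, 0.2]
width: 0.498
gripper_force: 0.0
```

Emit:
{"op": "apply_moves", "data": {"motion": [{"x": 0, "y": 0, "z": 0, "yaw": 0, "hand": -0.9}, {"x": 0, "y": 0, "z": 0, "yaw": 0, "hand": -0.9}, {"x": 0, "y": 0, "z": 0, "yaw": 0, "hand": -0.9}, {"x": 0, "y": 0, "z": 0, "yaw": 0, "hand": -0.9}, {"x": 0, "y": 0, "z": 0, "yaw": 0, "hand": -0.9}], "newtons": 12}}

```text
clock: 9.05
position: [0.6364, 0.0235, 0.0399]
ee_rot: [-0.082, 3.138, 0.01]
force: [0.3, 11.3, -1.0]
width: 0.176
gripper_force: 12.0
```

```bash
python3 ob.py
```

```text
9.05 [0.6364 0.0235 0.0399] -177.0 [ 0.4   0.81 -0.84  1.68  0.7   0.98  0.93] w 0.176
```

Emit:
{"op": "apply_moves", "data": {"motion": [{"x": 0, "y": 0.45, "z": 0, "yaw": 0, "hand": -0.9}, {"x": 0.8, "y": 0.5, "z": 0, "yaw": 0, "hand": -0.9}, {"x": 1.6, "y": 0.5, "z": 0, "yaw": 0, "hand": -0.9}, {"x": 2.4, "y": 0.55, "z": 0, "yaw": 0, "hand": -0.9}, {"x": 3.2, "y": 0.6, "z": 0, "yaw": 0, "hand": -0.9}, {"x": 3.6, "y": 0.6, "z": 0, "yaw": 0, "hand": -0.9}, {"x": 3.9, "y": 0.65, "z": 0, "yaw": 0, "hand": -0.9}, {"x": 3.9, "y": 0.65, "z": 0, "yaw": 0, "hand": -0.9}]}}

```text
clock: 10.05
position: [0.6738, 0.0255, 0.0387]
ee_rot: [0.078, -3.138, -0.0]
force: [-6.5, 4.3, 4.2]
width: 0.175
gripper_force: 12.0
```

```bash
python3 ob.py
```

```text
10.05 [0.6738 0.0255 0.0387] -177.1 [ 0.37  0.86 -0.82  1.57  0.7   1.04  0.96] w 0.175
```

Emit:
{"op": "apply_moves", "data": {"motion": [{"x": 0, "y": 0, "z": 0, "yaw": 0, "hand": 0.0}, {"x": 0, "y": 0, "z": 0, "yaw": 0, "hand": 0.0}, {"x": 0, "y": 0, "z": 0, "yaw": 0, "hand": 0.0}, {"x": 0, "y": 0, "z": 6, "yaw": 0, "hand": 0.0}, {"x": -4, "y": 0, "z": 11, "yaw": 0, "hand": 0.0}, {"x": -10, "y": 1, "z": 12, "yaw": 0, "hand": 0.0}, {"x": -13.5, "y": 6, "z": 12, "yaw": -1.5, "hand": 0.0}, {"x": -13.5, "y": 12, "z": 12, "yaw": -1.5, "hand": 0.0}, {"x": -13.5, "y": 12, "z": 12, "yaw": -1.5, "hand": 0.0}]}}

```text
clock: 11.18
position: [0.5392, 0.1506, 0.16]
ee_rot: [-0.048, 3.139, 0.005]
force: [-0.9, -0.2, 0.1]
width: 0.504
gripper_force: 0.0
```

```bash
cat > cart.py <<'E'
from st import W
from h import *
from scipy.optimize import least_squares
def stats(poly):
    m=cv2.moments(np.asarray(poly,np.float32).reshape(-1,1,2));return m
def feat(m):
    k=m["m00"];a=.5*np.arctan2(2*m["mu11"],m["mu20"]-m["mu02"]);a=a%np.pi;return np.array([m["m10"]/k,m["m01"]/k,8*a])
def outline(cam,q):
    mk=np.zeros((420*8,560*8),np.uint8)
    for x0,x1,w,z0,z1 in((-52,20,16,0,28),(20,52,13,0,14),(-26,10,5,28,60)):
        P=[proj(cam,W(q,(x,y,z+q[3]))) for x in(x0,x1) for y in(-w,w) for z in(z0,z1)]
        cv2.fillConvexPoly(mk,cv2.convexHull(np.round((np.array(P)+.5)*8).astype(np.int32)),1)
    return mk
def blobs(im):
    hsv=cv2.cvtColor(im,cv2.COLOR_BGR2HSV);w=((hsv[...,1]<60)&(hsv[...,2]>110)).astype(np.uint8)
    n,l,s,c=cv2.connectedComponentsWithStats(w)
    return [(c[i],(l==i).astype(np.uint8)) for i in range(1,n) if 150<s[i,4]<420]
def measure(cam="top",lift=0):
    im=get_image(cam);out=[]
    for c,mk in blobs(im):
        if not(240<c[0]<420 and 170<c[1]<285):continue
        mk=cv2.morphologyEx(mk,cv2.MORPH_CLOSE,np.ones((3,3)))
        f0=feat(cv2.moments(mk,True));a=at(cam,*c,.02)
        def res(q):
            m=cv2.moments(outline(cam,[*q,lift]),True);
            f=feat(m);f[:2]=f[:2]/8-.5+1/16;d=f-f0;d[2]=(d[2]+4*np.pi)%(8*np.pi)-4*np.pi;return d
        t=-(f0[2]/8-np.pi/2)
        r=least_squares(res,[a[0],a[1],t],diff_step=2e-2,x_scale=[.1,.1,.1]);out.append((c.round(),r.x.round(4),r.fun.round(2),int(mk.sum()),int(outline(cam,[*r.x,lift]).sum()/64)))
    return out
if __name__=="__main__":
    for o in measure():print(o, "tab",np.round(W(o[1],(-8,0,60)),4),"deg",round(np.degrees(o[1][2])+180,1))
E
python3 ob.py; python3 cart.py
```

```text
11.18 [0.5392 0.1506 0.16  ] -178.2 [ 0.29  0.58 -0.96  1.77  0.53  1.08  0.75] w 0.504Traceback (most recent call last):
  File "cart.py", line 31, in <module>
    for o in measure():print(o, "tab",np.round(W(o[1],(-8,0,60)),4),"deg",round(np.degrees(o[1][2])+180,1))
             ~~~~~~~^^
  File "cart.py", line 28, in measure
    r=least_squares(res,[a[0],a[1],t],diff_step=2e-2,x_scale=[.1,.1,.1]);out.append((c.round(),r.x.round(4),r.fun.round(2),int(mk.sum()),int(outline(cam,[*r.x,lift]).sum()/64)))
    return func(*args, **kwargs)
    result = trf(vector_fun.fun, vector_fun.jac, x0, f0, J0, lb, ub, ftol, xtol,
                 gtol, max_nfev, x_scale, loss_function, tr_solver,
                 tr_options.copy(), verbose, callback=callback_wrapped)
    return trf_no_bounds(
        fun, jac, x0, f0, J0, ftol, xtol, gtol, max_nfev, x_scale,
        loss_function, tr_solver, tr_options, verbose, callback=callback)
    f_new = fun(x_new)
    self._update_fun()
    ~~~~~~~~~~~~~~~~^^
    self.f = self.fun_wrapped(xp_copy(self.x))
             ~~~~~~~~~~~~~~~~^^^^^^^^^^^^^^^^^
    return np.atleast_1d(self.fun(x))
                         ~~~~~~~~^^^
    return self.f(x, *self.args, **self.kwargs)
           ~~~~~~^^^^^^^^^^^^^^^^^^^^^^^^^^^^^^
  File "cart.py", line 25, in res
    m=cv2.moments(outline(cam,[*q,lift]),True);
                  ~~~~~~~^^^^^^^^^^^^^^^
  File "cart.py", line 11, in outline
    P=[proj(cam,W(q,(x,y,z+q[3]))) for x in(x0,x1) for y in(-w,w) for z in(z0,z1)]
       ~~~~^^^^^^^^^^^^^^^^^^^^^^^
  File "h.py", line 9, in proj
    m=camera_model(cam);K=np.array(m["camera_matrix"]);T=np.array(m["T"])
ValueError: time passes only in moves, steps and waits
```

```bash
sed -i 's/^from cell import.*/from cell import observe,get_image,sign_off,recognise,silhouettes\nimport cell,functools\ncamera_model=functools.lru_cache(cell.camera_model)/' h.py
python3 - <<'E'
s=open('cart.py').read()
s=s.replace("def res(q):","q0=None\n        def res(d):\n            q=q0+(d-1)*A").replace("r=least_squares(res,[a[0],a[1],t],diff_step=2e-2,x_scale=[.1,.1,.1]);","A=np.array([.1,.1,.5]);q0=np.array([a[0],a[1],t]);r=least_squares(res,[1.,1,1],diff_step=1e-2);r.x=q0+(r.x-1)*A;")
open('cart.py','w').write(s)
E
python3 cart.py
```

```text
(array([392., 181.]), array([ 0.6689, -0.0543,  1.1151]), array([-0.02, -0.15,  0.42]), 368, 316) tab [ 0.6654 -0.0615  0.06  ] deg 243.9
(array([264., 212.]), array([ 0.5733,  0.3932, -0.017 ]), array([ 0.04, -0.02,  0.  ]), 254, 271) tab [0.5653 0.3933 0.06  ] deg 179.0
(array([296., 218.]), array([0.5492, 0.2826, 0.0283]), array([ 0.01,  0.01, -0.01]), 263, 274) tab [0.5412 0.2824 0.06  ] deg 181.6
(array([357., 238.]), array([ 0.4685,  0.0715, -1.5367]), array([-0.02,  0.01, -0.01]), 266, 293) tab [0.4682 0.0795 0.06  ] deg 92.0
(array([262., 257.]), array([ 0.4155,  0.401 , -0.192 ]), array([ 0.01, -0.01, -0.  ]), 273, 282) tab [0.4076 0.4025 0.06  ] deg 169.0
```

Emit:
{"op": "apply_moves", "data": {"motion": [{"x": 0.2, "y": 6, "z": 0, "yaw": 0, "hand": 0.0}, {"x": 0.2, "y": 12, "z": 0, "yaw": 0, "hand": 0.0}, {"x": 0.2, "y": 13.3, "z": -2, "yaw": 0, "hand": 0.0}, {"x": 0.2, "y": 13.3, "z": -7, "yaw": 0, "hand": 0.0}, {"x": 0.2, "y": 13.3, "z": -12.6, "yaw": 0, "hand": 0.0}, {"x": 0.2, "y": 13.3, "z": -12.6, "yaw": 0, "hand": 0.0}, {"x": 0.2, "y": 13.3, "z": -12.6, "yaw": 0, "hand": 0.0}]}}

```text
clock: 12.15
position: [0.5426, 0.2756, 0.0318]
ee_rot: [0.032, -3.14, 0.002]
force: [-0.7, -0.2, -0.2]
width: 0.5
gripper_force: 0.0
```

Emit:
{"op": "apply_moves", "data": {"motion": [{"x": 0, "y": 0, "z": 0, "yaw": 0, "hand": -1}, {"x": 0, "y": 0, "z": 0, "yaw": 0, "hand": -1}, {"x": 0, "y": 0, "z": 0, "yaw": 0, "hand": -1}, {"x": 0, "y": 0, "z": 0, "yaw": 0, "hand": -1}, {"x": 0, "y": 0, "z": 0, "yaw": 0, "hand": -1}, {"x": 0, "y": 0, "z": 0, "yaw": 0, "hand": -1}], "newtons": 25}}

```text
clock: 12.9
position: [0.5422, 0.278, 0.0329]
ee_rot: [-0.036, 3.141, 0.0]
force: [-0.1, -0.2, 3.6]
width: 0.106
gripper_force: 25.0
```

```bash
python3 ob.py
```

```text
12.9 [0.5422 0.278  0.0329] -178.7 [-0.03  0.78 -0.82  1.75  0.7   0.93  0.44] w 0.106
```

Emit:
{"op": "apply_moves", "data": {"motion": [{"x": 0, "y": 0, "z": 6, "yaw": 0, "hand": -1}, {"x": 0, "y": 0, "z": 10, "yaw": 0, "hand": -1}, {"x": 1, "y": -6, "z": 11, "yaw": 1.5, "hand": -1}, {"x": 2, "y": -12, "z": 11, "yaw": 1.5, "hand": -1}, {"x": 3, "y": -18, "z": 11, "yaw": 1.5, "hand": -1}, {"x": 3.5, "y": -24, "z": 11, "yaw": 1.5, "hand": -1}, {"x": 3.5, "y": -28.1, "z": 10, "yaw": 1.5, "hand": -1}, {"x": 3.5, "y": -28.1, "z": 7, "yaw": 1.5, "hand": -1}, {"x": 3.5, "y": -28.1, "z": 5, "yaw": 1.5, "hand": -1}, {"x": 3.5, "y": -28.1, "z": 5, "yaw": 1.5, "hand": -1}]}}

```text
clock: 14.15
position: [0.5759, -0.0027, 0.0813]
ee_rot: [0.079, -3.138, -0.0]
force: [0.1, -0.6, -0.6]
width: 0.106
gripper_force: 25.0
```

```bash
python3 ob.py
python3 - <<'E'
from h import *
im=get_image("side");t=get_image("top")
a=cv2.resize(im[150:240,270:380],None,fx=5,fy=5,interpolation=cv2.INTER_CUBIC);b=cv2.resize(t[165:240,325:420],None,fx=2.6,fy=2.6,interpolation=cv2.INTER_CUBIC)
c=np.zeros((450,800,3),np.uint8);c[:,:550]=a;c[:b.shape[0],550:550+b.shape[1]]=b
cv2.imwrite("pics/p1.png",c)
E
```

```text
14.15 [ 0.5759 -0.0027  0.0813] -177.1 [ 0.51  0.69 -0.9   1.8   0.65  0.98  0.96] w 0.106
```

View pics/p1.png

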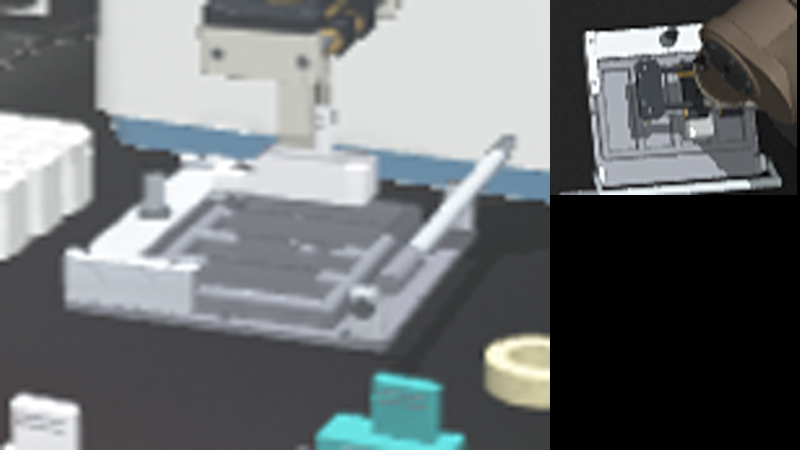

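The cartridge hangs level above lane 2 with its nose toward the open gate. Lowering it now.

Emit:
{"op": "apply_moves", "data": {"motion": [{"x": 0.1, "y": 0, "z": -1.5, "yaw": 0, "hand": -1}, {"x": 0.1, "y": 0, "z": -2.5, "yaw": 0, "hand": -1}, {"x": 0.1, "y": 0, "z": -3.3, "yaw": 0, "hand": -1}, {"x": 0.1, "y": 0, "z": -4.1, "yaw": 0, "hand": -1}, {"x": 0.1, "y": 0, "z": -4.1, "yaw": 0, "hand": -1}]}}

```text
clock: 14.88
position: [0.5776, -0.0033, 0.0411]
ee_rot: [0.077, -3.14, 0.0]
force: [-1.4, 0.2, -1.3]
width: 0.103
gripper_force: 25.0
```

```bash
python3 ob.py
```

```text
14.88 [ 0.5776 -0.0033  0.0411] -177.2 [ 0.48  0.74 -0.85  1.83  0.7   0.91  0.92] w 0.103
```

Emit:
{"op": "apply_moves", "data": {"motion": [{"x": 0, "y": 0, "z": 0, "yaw": 0, "hand": -0.4}, {"x": 0, "y": 0, "z": 0, "yaw": 0, "hand": -0.4}, {"x": 0, "y": 0, "z": 3, "yaw": 0, "hand": -0.4}, {"x": 0, "y": 0, "z": 9, "yaw": 0, "hand": -0.4}, {"x": -1.2, "y": 4, "z": 12, "yaw": -3.8, "hand": 0}, {"x": -1.2, "y": 10, "z": 12, "yaw": -3.8, "hand": 0}, {"x": -1.2, "y": 16, "z": 12, "yaw": -3.8, "hand": 0}, {"x": -1.2, "y": 22, "z": 12, "yaw": -3.8, "hand": 0}, {"x": -1.2, "y": 26, "z": 12, "yaw": -3.8, "hand": 0}, {"x": -1.2, "y": 26, "z": 12, "yaw": -3.8, "hand": 0}]}}

```text
clock: 16.12
position: [0.5649, 0.2615, 0.1624]
ee_rot: [0.018, 3.141, 0.005]
force: [0.4, -1.0, 0.6]
width: 0.501
gripper_force: 0.0
```

```bash
python3 ob.py;python3 cart.py
python3 - <<'E'
from h import *
im=get_image("side");t=get_image("top")
a=cv2.resize(im[150:260,230:380],None,fx=3.3,fy=3.3,interpolation=cv2.INTER_CUBIC);b=cv2.resize(t[165:240,325:420],None,fx=3,fy=3,interpolation=cv2.INTER_CUBIC)
c=np.zeros((450,800,3),np.uint8);c[:a.shape[0],:a.shape[1]]=a;c[:b.shape[0],500:500+b.shape[1]]=b
cv2.imwrite("pics/p2.png",c)
E
```

```text
16.12 [0.5649 0.2615 0.1624] 179.3 [ 0.06  0.66 -0.91  1.61  0.56  1.15  0.57] w 0.501
(array([264., 212.]), array([ 0.5733,  0.3932, -0.017 ]), array([ 0.04, -0.02,  0.  ]), 254, 271) tab [0.5653 0.3933 0.06  ] deg 179.0
(array([352., 238.]), array([ 0.4676,  0.0904, -1.5344]), array([ 0.01, -0.01,  0.01]), 199, 291) tab [0.4673 0.0984 0.06  ] deg 92.1
(array([262., 257.]), array([ 0.4155,  0.401 , -0.192 ]), array([ 0.01, -0.01, -0.  ]), 273, 282) tab [0.4076 0.4025 0.06  ] deg 169.0
```

View pics/p2.png

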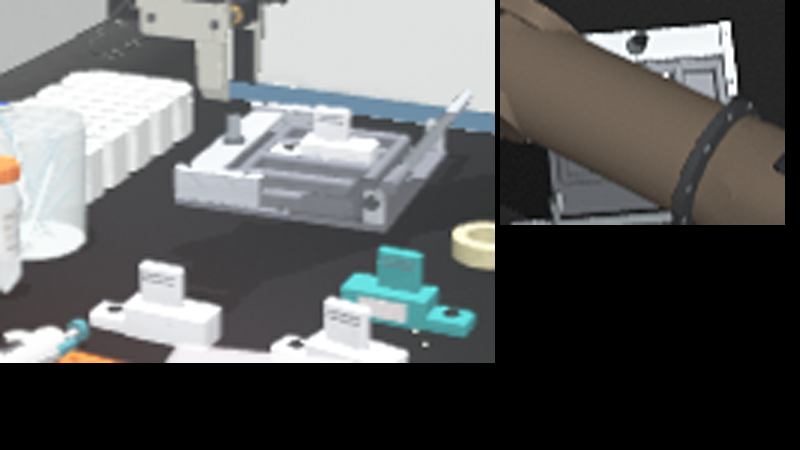

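Emit:
{"op": "apply_moves", "data": {"motion": [{"x": 0, "y": 6, "z": 0, "yaw": 0, "hand": -0.3}, {"x": 0, "y": 12, "z": -1, "yaw": 0, "hand": -0.3}, {"x": 0, "y": 13.4, "z": -4, "yaw": 0, "hand": -0.3}, {"x": 0, "y": 13.4, "z": -8, "yaw": 0, "hand": -0.3}, {"x": 0, "y": 13.4, "z": -13, "yaw": 0, "hand": -0.3}, {"x": 0, "y": 13.4, "z": -13, "yaw": 0, "hand": -0.3}, {"x": 0, "y": 13.4, "z": -13, "yaw": 0, "hand": -0.3}, {"x": 0, "y": 13.4, "z": -13, "yaw": 0, "hand": -0.3}]}}

```text
clock: 17.27
position: [0.5668, 0.3897, 0.0321]
ee_rot: [0.029, 3.141, -0.001]
force: [-0.9, 0.5, -0.0]
width: 0.352
gripper_force: 0.0
```

Emit:
{"op": "apply_moves", "data": {"motion": [{"x": 0, "y": 0, "z": 0, "yaw": 0, "hand": -1}, {"x": 0, "y": 0, "z": 0, "yaw": 0, "hand": -1}, {"x": 0, "y": 0, "z": 0, "yaw": 0, "hand": -1}, {"x": 0, "y": 0, "z": 0, "yaw": 0, "hand": -1}, {"x": 0, "y": 0, "z": 0, "yaw": 0, "hand": -1}], "newtons": 25}}

```text
clock: 17.9
position: [0.5661, 0.391, 0.032]
ee_rot: [0.027, 3.141, 0.001]
force: [-0.2, 0.8, 3.9]
width: 0.11
gripper_force: 25.0
```

```bash
python3 ob.py
```

```text
17.9 [0.5661 0.391  0.032 ] 179.0 [-0.22  0.87 -0.8   1.54  0.69  1.03  0.35] w 0.11
```

Emit:
{"op": "apply_moves", "data": {"motion": [{"x": 0, "y": 0, "z": 6, "yaw": 0, "hand": -1}, {"x": 0, "y": 0, "z": 11, "yaw": 0, "hand": -1}, {"x": 0.4, "y": -6, "z": 12, "yaw": 3.7, "hand": -1}, {"x": 0.8, "y": -12, "z": 12, "yaw": 3.7, "hand": -1}, {"x": 0.8, "y": -18, "z": 12, "yaw": 3.7, "hand": -1}, {"x": 0.8, "y": -24, "z": 12, "yaw": 3.7, "hand": -1}, {"x": 0.8, "y": -30, "z": 12, "yaw": 3.7, "hand": -1}, {"x": 0.8, "y": -34.6, "z": 10, "yaw": 3.7, "hand": -1}, {"x": 0.8, "y": -34.6, "z": 7, "yaw": 3.7, "hand": -1}, {"x": 0.8, "y": -34.6, "z": 6, "yaw": 3.7, "hand": -1}]}}

```text
clock: 19.15
position: [0.573, 0.0437, 0.0901]
ee_rot: [0.072, -3.138, 0.001]
force: [-0.4, 0.0, -0.4]
width: 0.111
gripper_force: 25.0
```

```bash
python3 ob.py
```

```text
19.15 [0.573  0.0437 0.0901] -177.4 [ 0.43  0.68 -0.9   1.79  0.63  0.99  0.89] w 0.111
```

Emit:
{"op": "apply_moves", "data": {"motion": [{"x": 0.1, "y": 0.1, "z": 0, "yaw": 0.2, "hand": -1}, {"x": 0.1, "y": 0.1, "z": -2.5, "yaw": 0.2, "hand": -1}, {"x": 0.1, "y": 0.1, "z": -3.5, "yaw": 0.2, "hand": -1}, {"x": 0.1, "y": 0.1, "z": -4.3, "yaw": 0.2, "hand": -1}, {"x": 0.1, "y": 0.1, "z": -5.1, "yaw": 0.2, "hand": -1}, {"x": 0.1, "y": 0.1, "z": -5.1, "yaw": 0.2, "hand": -1}]}}

```text
clock: 19.9
position: [0.5752, 0.046, 0.0406]
ee_rot: [0.08, -3.141, -0.0]
force: [-0.1, -0.2, -0.7]
width: 0.109
gripper_force: 25.0
```

```bash
python3 ob.py
```

```text
19.9 [0.5752 0.046  0.0406] -177.1 [ 0.4   0.74 -0.85  1.83  0.7   0.91  0.83] w 0.109
```

Emit:
{"op": "apply_moves", "data": {"motion": [{"x": 0, "y": 0, "z": 0, "yaw": 0, "hand": -0.4}, {"x": 0, "y": 0, "z": 0, "yaw": 0, "hand": -0.4}, {"x": 0, "y": 0, "z": 3, "yaw": 0, "hand": -0.4}, {"x": 0, "y": 0, "z": 9, "yaw": 0, "hand": -0.4}, {"x": -4, "y": 4, "z": 12, "yaw": -4, "hand": -0.3}, {"x": -8, "y": 8, "z": 12, "yaw": -8, "hand": -0.3}, {"x": -12, "y": 12, "z": 12, "yaw": -13, "hand": -0.3}, {"x": -16, "y": 16, "z": 12, "yaw": -13, "hand": -0.3}, {"x": -16.5, "y": 20, "z": 12, "yaw": -13, "hand": -0.3}, {"x": -16.5, "y": 20, "z": 12, "yaw": -13, "hand": -0.3}]}}

```text
clock: 21.15
position: [0.4091, 0.2493, 0.1617]
ee_rot: [0.268, 3.129, 0.004]
force: [0.5, -1.5, -0.4]
width: 0.35
gripper_force: 0.0
```

```bash
python3 ob.py;python3 cart.py
python3 - <<'E'
from h import *
im=get_image("side");t=get_image("top")
a=cv2.resize(im[150:260,230:380],None,fx=3.3,fy=3.3,interpolation=cv2.INTER_CUBIC);b=cv2.resize(t[165:240,325:420],None,fx=3,fy=3,interpolation=cv2.INTER_CUBIC)
c=np.zeros((450,800,3),np.uint8);c[:a.shape[0],:a.shape[1]]=a;c[:b.shape[0],500:500+b.shape[1]]=b
cv2.imwrite("pics/p3.png",c)
E
```

```text
21.15 [0.4091 0.2493 0.1617] 170.2 [ 0.09  0.45 -0.99  1.95  0.45  0.98  0.3 ] w 0.35
(array([262., 257.]), array([ 0.4155,  0.401 , -0.1986]), array([-0.03,  0.03, -0.01]), 272, 284) tab [0.4077 0.4026 0.06  ] deg 168.6
```

View pics/p3.png

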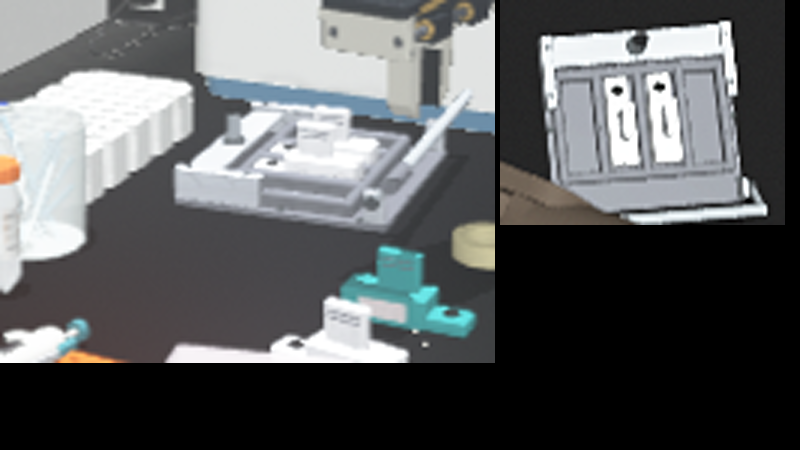

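Lanes 2 and 3 are loaded. Next is the third cartridge, at top (262,257).

Emit:
{"op": "apply_moves", "data": {"motion": [{"x": -0.1, "y": 6, "z": 0, "yaw": -1.7, "hand": -0.3}, {"x": -0.1, "y": 12, "z": -1, "yaw": -1.7, "hand": -0.3}, {"x": -0.1, "y": 15.5, "z": -4, "yaw": -1.7, "hand": -0.3}, {"x": -0.1, "y": 15.5, "z": -8, "yaw": -1.7, "hand": -0.3}, {"x": -0.1, "y": 15.5, "z": -13, "yaw": -1.7, "hand": -0.3}, {"x": -0.1, "y": 15.5, "z": -13, "yaw": -1.7, "hand": -0.3}, {"x": -0.1, "y": 15.5, "z": -13, "yaw": -1.7, "hand": -0.3}, {"x": -0.1, "y": 15.5, "z": -13, "yaw": -1.7, "hand": -0.3}]}}

```text
clock: 22.3
position: [0.4097, 0.3998, 0.0307]
ee_rot: [0.325, 3.125, -0.001]
force: [-1.3, 0.4, 0.2]
width: 0.349
gripper_force: 0.0
```

Emit:
{"op": "apply_moves", "data": {"motion": [{"x": 0, "y": 0, "z": 0, "yaw": 0, "hand": -1}, {"x": 0, "y": 0, "z": 0, "yaw": 0, "hand": -1}, {"x": 0, "y": 0, "z": 0, "yaw": 0, "hand": -1}, {"x": 0, "y": 0, "z": 0, "yaw": 0, "hand": -1}, {"x": 0, "y": 0, "z": 0, "yaw": 0, "hand": -1}], "newtons": 25}}

```text
clock: 22.92
position: [0.4093, 0.401, 0.0309]
ee_rot: [0.323, 3.125, 0.001]
force: [0.6, -0.3, 2.4]
width: 0.109
gripper_force: 25.0
```

```bash
python3 ob.py
```

```text
22.93 [0.4093 0.401  0.0309] 168.2 [-0.34  0.73 -0.79  1.85  0.67  0.86 -0.1 ] w 0.109
```

Emit:
{"op": "apply_moves", "data": {"motion": [{"x": 0, "y": 0, "z": 6, "yaw": 0, "hand": -1}, {"x": 0, "y": 0, "z": 12, "yaw": 2, "hand": -1}, {"x": 3, "y": -5, "z": 13, "yaw": 6, "hand": -1}, {"x": 6, "y": -10, "z": 13, "yaw": 10, "hand": -1}, {"x": 9, "y": -15, "z": 13, "yaw": 14.5, "hand": -1}, {"x": 12, "y": -20, "z": 13, "yaw": 14.5, "hand": -1}, {"x": 15, "y": -25, "z": 13, "yaw": 14.5, "hand": -1}, {"x": 16.5, "y": -30.7, "z": 11, "yaw": 14.5, "hand": -1}, {"x": 16.5, "y": -30.7, "z": 7, "yaw": 14.5, "hand": -1}, {"x": 16.5, "y": -30.7, "z": 6, "yaw": 14.5, "hand": -1}]}}

```text
clock: 24.18
position: [0.5725, 0.0923, 0.0884]
ee_rot: [0.072, -3.136, 0.001]
force: [-0.9, 0.6, -1.0]
width: 0.11
gripper_force: 25.0
```

```bash
python3 ob.py
```

```text
24.18 [0.5725 0.0923 0.0884] -177.4 [ 0.35  0.7  -0.91  1.78  0.65  1.    0.79] w 0.11
```

Emit:
{"op": "apply_moves", "data": {"motion": [{"x": 0.1, "y": 0.1, "z": 0, "yaw": 0.2, "hand": -1}, {"x": 0.1, "y": 0.1, "z": -2.4, "yaw": 0.2, "hand": -1}, {"x": 0.1, "y": 0.1, "z": -3.4, "yaw": 0.2, "hand": -1}, {"x": 0.1, "y": 0.1, "z": -4.2, "yaw": 0.2, "hand": -1}, {"x": 0.1, "y": 0.1, "z": -5.1, "yaw": 0.2, "hand": -1}, {"x": 0.1, "y": 0.1, "z": -5.1, "yaw": 0.2, "hand": -1}]}}

```text
clock: 24.92
position: [0.5735, 0.0945, 0.0426]
ee_rot: [0.082, -3.139, 0.006]
force: [-16.8, -7.6, 32.4]
width: 0.109
gripper_force: 54.1
```

```bash
python3 ob.py
```

```text
24.93 [0.5735 0.0945 0.0426] -177.0 [ 0.32  0.75 -0.87  1.81  0.71  0.93  0.74] w 0.109
```

Emit:
{"op": "apply_moves", "data": {"motion": [{"x": 0, "y": 0, "z": 1.2, "yaw": 0, "hand": -1}, {"x": -0.25, "y": -0.1, "z": 1.2, "yaw": 0, "hand": -1}, {"x": -0.25, "y": -0.1, "z": 0.6, "yaw": 0, "hand": -1}, {"x": -0.25, "y": -0.1, "z": 0.2, "yaw": 0, "hand": -1}, {"x": -0.25, "y": -0.1, "z": 0, "yaw": 0, "hand": -1}, {"x": -0.25, "y": -0.1, "z": 0, "yaw": 0, "hand": -1}]}}

```text
clock: 25.68
position: [0.5728, 0.0941, 0.0427]
ee_rot: [-0.08, 3.139, -0.003]
force: [-12.7, -7.5, 42.3]
width: 0.108
gripper_force: 41.0
```

```bash
python3 ob.py
```

```text
25.68 [0.5728 0.0941 0.0427] -177.1 [ 0.32  0.75 -0.87  1.82  0.72  0.92  0.74] w 0.108
```

Emit:
{"op": "apply_moves", "data": {"motion": [{"x": 0, "y": 0, "z": 2, "yaw": 0, "hand": -1}, {"x": 0, "y": 0, "z": 4, "yaw": 0, "hand": -1}, {"x": 0, "y": 0, "z": 4, "yaw": 0, "hand": -1}]}}

```text
clock: 26.05
position: [0.5736, 0.0944, 0.0811]
ee_rot: [-0.079, 3.138, 0.002]
force: [0.6, -0.3, -1.0]
width: 0.107
gripper_force: 39.8
```

```bash
python3 ob.py
python3 - <<'E'
from h import *
im=get_image("side")
cv2.imwrite("pics/p4.png",cv2.resize(im[160:225,270:380],None,fx=7,fy=7,interpolation=cv2.INTER_CUBIC))
E
```

```text
26.05 [0.5736 0.0944 0.0811] -177.1 [ 0.35  0.7  -0.91  1.79  0.66  0.98  0.79] w 0.107
```

View pics/p4.png

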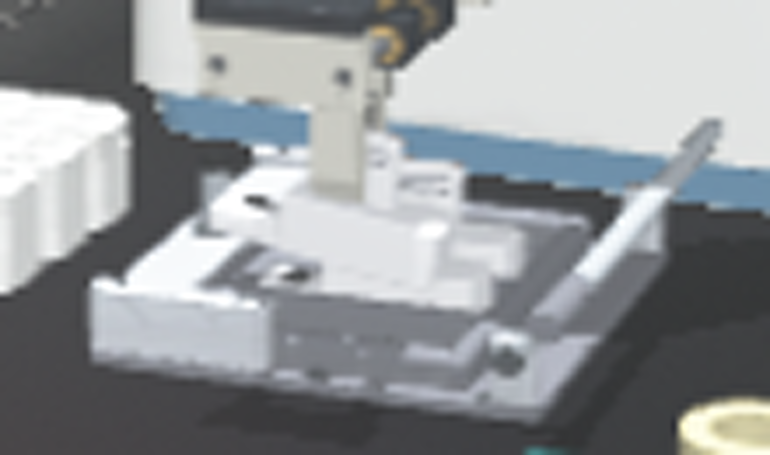

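The held cartridge has pitched rear-down in the grip: its lower edge is steeper than the loaded one's. I'll set it down slightly back and with a weak grip so that it levels itself.

Emit:
{"op": "apply_moves", "data": {"motion": [{"x": -0.2, "y": -0.05, "z": -1, "yaw": 0, "hand": -1}, {"x": -0.3, "y": -0.05, "z": -2.4, "yaw": 0, "hand": -1}, {"x": -0.3, "y": -0.05, "z": -3.2, "yaw": 0, "hand": -1}, {"x": -0.3, "y": -0.05, "z": -3.6, "yaw": 0, "hand": -1}, {"x": -0.3, "y": -0.05, "z": -3.6, "yaw": 0, "hand": -1}], "newtons": 12}}

```text
clock: 26.72
position: [0.5696, 0.0934, 0.0435]
ee_rot: [0.08, -3.14, -0.0]
force: [1.0, 0.8, -0.8]
width: 0.107
gripper_force: 15.9
```

```bash
python3 ob.py
```

```text
26.73 [0.5696 0.0934 0.0435] -177.1 [ 0.32  0.74 -0.87  1.83  0.71  0.92  0.74] w 0.107
```

Emit:
{"op": "apply_moves", "data": {"motion": [{"x": 0.05, "y": 0, "z": -0.15, "yaw": 0, "hand": -1}, {"x": 0.1, "y": 0, "z": -0.3, "yaw": 0, "hand": -1}, {"x": 0.15, "y": 0, "z": -0.45, "yaw": 0, "hand": -1}, {"x": 0.15, "y": 0, "z": -0.45, "yaw": 0, "hand": -1}], "newtons": 5}}

```text
clock: 27.22
position: [0.5718, 0.0937, 0.0398]
ee_rot: [-0.08, 3.139, 0.001]
force: [1.1, 0.2, 2.9]
width: 0.109
gripper_force: 5.7
```

```bash
python3 ob.py
```

```text
27.23 [0.5718 0.0937 0.0398] -177.1 [ 0.32  0.75 -0.87  1.82  0.72  0.91  0.74] w 0.109
```

Emit:
{"op": "apply_moves", "data": {"motion": [{"x": 0, "y": 0, "z": 0, "yaw": 0, "hand": -0.4}, {"x": 0, "y": 0, "z": 0, "yaw": 0, "hand": -0.4}, {"x": 0, "y": 0, "z": 3, "yaw": 0, "hand": -0.4}, {"x": 0, "y": 0, "z": 9, "yaw": 0, "hand": -0.4}, {"x": -4, "y": 4, "z": 13, "yaw": 0, "hand": 0}, {"x": -8, "y": 8, "z": 13, "yaw": 0, "hand": 0}, {"x": -12, "y": 12, "z": 13, "yaw": 0, "hand": 0}, {"x": -16, "y": 16, "z": 13, "yaw": 0, "hand": 0}, {"x": -16, "y": 16, "z": 13, "yaw": 0, "hand": 0}]}}

```text
clock: 28.35
position: [0.4077, 0.2565, 0.17]
ee_rot: [-0.092, 3.14, 0.002]
force: [1.4, 0.5, -0.7]
width: 0.5
gripper_force: 0.0
```

```bash
python3 ob.py
python3 - <<'E'
from h import *
im=get_image("side");t=get_image("top")
a=cv2.resize(im[165:225,285:375],None,fx=5,fy=5,interpolation=cv2.INTER_CUBIC);b=cv2.resize(t[165:240,330:415],None,fx=4,fy=4,interpolation=cv2.INTER_CUBIC)
c=np.zeros((310,800,3),np.uint8);c[:a.shape[0],:450]=a;c[:b.shape[0],455:455+b.shape[1]]=b
cv2.imwrite("pics/p5.png",c)
E
```

```text
28.35 [0.4077 0.2565 0.17  ] -176.7 [ 0.12  0.47 -1.06  1.93  0.48  1.02  0.48] w 0.5
```

View pics/p5.png

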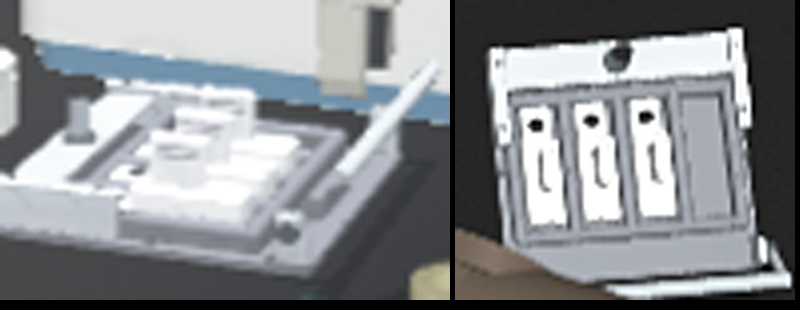

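All three cartridges lie in lanes 2–4, noses toward the gate and level. Now the gate.

Emit:
{"op": "apply_moves", "data": {"motion": [{"x": 4.5, "y": -4, "z": 0, "yaw": -0.4, "hand": 0}, {"x": 9, "y": -8, "z": 0, "yaw": -0.4, "hand": 0}, {"x": 13.5, "y": -12, "z": 0, "yaw": -0.4, "hand": 0}, {"x": 18, "y": -16, "z": 0, "yaw": -0.4, "hand": 0}, {"x": 22.5, "y": -20, "z": 0, "yaw": -0.4, "hand": 0}, {"x": 26.6, "y": -23.1, "z": 0, "yaw": -0.4, "hand": 0}, {"x": 26.6, "y": -23.1, "z": 0, "yaw": -0.4, "hand": 0}, {"x": 26.6, "y": -23.1, "z": -6, "yaw": -0.4, "hand": 0}, {"x": 26.6, "y": -23.1, "z": -10, "yaw": -0.4, "hand": 0}, {"x": 26.6, "y": -23.1, "z": -10, "yaw": -0.4, "hand": 0}]}}

```text
clock: 29.7
position: [0.6745, 0.0205, 0.0657]
ee_rot: [0.067, -3.134, 0.002]
force: [0.7, 0.3, 0.5]
width: 0.502
gripper_force: 0.0
```

```bash
python3 ob.py
```

```text
29.7 [0.6745 0.0205 0.0657] -177.5 [ 0.39  0.84 -0.87  1.54  0.69  1.09  0.97] w 0.502
```

Emit:
{"op": "apply_moves", "data": {"motion": [{"x": 0, "y": 0.4, "z": -1.5, "yaw": 0, "hand": 0}, {"x": 0, "y": 0.4, "z": -2.7, "yaw": 0, "hand": 0}, {"x": 0, "y": 0.4, "z": -2.7, "yaw": 0, "hand": -0.9}, {"x": 0, "y": 0.4, "z": -2.7, "yaw": 0, "hand": -0.9}, {"x": 0, "y": 0.4, "z": -2.7, "yaw": 0, "hand": -0.9}, {"x": 0, "y": 0.4, "z": -2.7, "yaw": 0, "hand": -0.9}, {"x": 0, "y": 0.4, "z": -2.7, "yaw": 0, "hand": -0.9}], "newtons": 12}}

```text
clock: 30.58
position: [0.6776, 0.0258, 0.0427]
ee_rot: [-0.068, 3.14, -0.001]
force: [-0.4, -1.9, 4.1]
width: 0.166
gripper_force: 11.9
```

```bash
python3 ob.py
```

```text
30.57 [0.6776 0.0258 0.0427] -177.5 [ 0.38  0.86 -0.85  1.56  0.72  1.05  0.95] w 0.166
```

Emit:
{"op": "apply_moves", "data": {"motion": [{"x": -0.8, "y": -0.05, "z": 0, "yaw": 0, "hand": -0.9}, {"x": -1.6, "y": -0.1, "z": 0, "yaw": 0, "hand": -0.9}, {"x": -2.4, "y": -0.1, "z": 0, "yaw": 0, "hand": -0.9}, {"x": -3.2, "y": -0.15, "z": 0, "yaw": 0, "hand": -0.9}, {"x": -3.8, "y": -0.2, "z": 0, "yaw": 0, "hand": -0.9}, {"x": -4.2, "y": -0.2, "z": 0, "yaw": 0, "hand": -0.9}, {"x": -4.6, "y": -0.2, "z": 0, "yaw": 0, "hand": -0.9}, {"x": -4.6, "y": -0.2, "z": 0, "yaw": 0, "hand": -0.9}]}}

```text
clock: 31.58
position: [0.6345, 0.0235, 0.0431]
ee_rot: [-0.066, 3.134, 0.001]
force: [15.3, -3.3, -3.2]
width: 0.172
gripper_force: 12.0
```

```bash
python3 ob.py
```

```text
31.57 [0.6345 0.0235 0.0431] -177.6 [ 0.41  0.81 -0.86  1.68  0.72  0.99  0.9 ] w 0.172
```

Gate is at its home stop (43 mm of travel, then 15 N). Release it and go to the clamp handle.

Emit:
{"op": "apply_moves", "data": {"motion": [{"x": 0, "y": 0, "z": 0, "yaw": 0, "hand": 0}, {"x": 0, "y": 0, "z": 0, "yaw": 0, "hand": 0}, {"x": 0, "y": 0, "z": 0, "yaw": 0, "hand": 0}, {"x": 0, "y": 0, "z": 6, "yaw": 0, "hand": 0}, {"x": 0, "y": 0, "z": 12, "yaw": -9, "hand": 0}, {"x": -3, "y": 2.5, "z": 13, "yaw": -18, "hand": 0}, {"x": -7, "y": 5.5, "z": 13, "yaw": -27, "hand": 0}, {"x": -11, "y": 8.5, "z": 13, "yaw": -36, "hand": 0}, {"x": -15, "y": 11.5, "z": 13, "yaw": -45, "hand": 0}, {"x": -18, "y": 13.2, "z": 13, "yaw": -54, "hand": 0}]}}

```text
clock: 32.83
position: [0.4486, 0.1579, 0.1722]
ee_rot: [-1.368, -2.827, 0.0]
force: [0.2, -0.3, 0.1]
width: 0.499
gripper_force: 0.0
```

```bash
python3 ob.py
```

```text
32.83 [0.4486 0.1579 0.1722] 128.4 [ 0.21  0.38 -0.84  1.95  0.34  0.96 -0.12] w 0.499
```

Emit:
{"op": "apply_moves", "data": {"motion": [{"x": 0.6, "y": -0.1, "z": 0, "yaw": -35.6, "hand": 0}, {"x": 0.6, "y": -0.1, "z": 0, "yaw": -35.6, "hand": 0}, {"x": 0.6, "y": -0.1, "z": 0, "yaw": -35.6, "hand": 0}, {"x": 0.6, "y": -0.1, "z": 0, "yaw": -35.6, "hand": 0}, {"x": 0.6, "y": -0.1, "z": 0, "yaw": -35.6, "hand": 0}, {"x": 0.6, "y": -0.1, "z": -4, "yaw": -35.6, "hand": 0}, {"x": 0.6, "y": -0.1, "z": -8, "yaw": -35.6, "hand": 0}, {"x": 0.6, "y": -0.1, "z": -12.3, "yaw": -35.6, "hand": 0}, {"x": 0.6, "y": -0.1, "z": -12.3, "yaw": -35.6, "hand": 0}, {"x": 0.6, "y": -0.1, "z": -12.3, "yaw": -35.6, "hand": 0}]}}

```text
clock: 34.08
position: [0.4575, 0.1559, 0.0504]
ee_rot: [2.163, 2.278, 0.001]
force: [-0.4, -0.5, 0.2]
width: 0.499
gripper_force: 0.0
```

Emit:
{"op": "apply_moves", "data": {"motion": [{"x": 0, "y": 0, "z": 0, "yaw": 0, "hand": -0.95}, {"x": 0, "y": 0, "z": 0, "yaw": 0, "hand": -0.95}, {"x": 0, "y": 0, "z": 0, "yaw": 0, "hand": -0.95}, {"x": 0, "y": 0, "z": 0, "yaw": 0, "hand": -0.95}, {"x": 0, "y": 0, "z": 0, "yaw": 0, "hand": -0.95}], "newtons": 12}}

```text
clock: 34.7
position: [0.456, 0.1551, 0.0494]
ee_rot: [-2.164, -2.277, 0.003]
force: [-5.0, -0.8, 5.9]
width: 0.167
gripper_force: 12.0
```

```bash
python3 ob.py
```

```text
34.7 [0.456  0.1551 0.0494] 92.9 [ 0.    0.52 -0.58  2.07  0.45  0.68 -0.82] w 0.167
```

Emit:
{"op": "apply_moves", "data": {"motion": [{"x": 0.7, "y": 0.05, "z": 0.5, "yaw": 0, "hand": -0.95}, {"x": 1.55, "y": 0.1, "z": 0.85, "yaw": 0, "hand": -0.95}, {"x": 2.5, "y": 0.1, "z": 1.0, "yaw": 0, "hand": -0.95}, {"x": 3.45, "y": 0.15, "z": 1.0, "yaw": 0, "hand": -0.95}, {"x": 4.35, "y": 0.2, "z": 0.8, "yaw": 0, "hand": -0.95}, {"x": 5.2, "y": 0.25, "z": 0.4, "yaw": 0, "hand": -0.95}, {"x": 6.0, "y": 0.3, "z": -0.15, "yaw": 0, "hand": -0.95}, {"x": 6.6, "y": 0.3, "z": -0.85, "yaw": 0, "hand": -0.95}, {"x": 7.1, "y": 0.35, "z": -1.6, "yaw": 0, "hand": -0.95}, {"x": 7.35, "y": 0.35, "z": -2.3, "yaw": 0, "hand": -0.95}]}}

```text
clock: 35.95
position: [0.5307, 0.1587, 0.0255]
ee_rot: [-2.164, -2.277, 0.001]
force: [-5.2, -1.4, 13.9]
width: 0.167
gripper_force: 12.0
```

Emit:
{"op": "apply_moves", "data": {"motion": [{"x": 0.1, "y": 0, "z": -0.25, "yaw": 0, "hand": -0.95}, {"x": 0.1, "y": 0, "z": -0.35, "yaw": 0, "hand": -0.95}, {"x": 0.1, "y": 0, "z": -0.35, "yaw": 0, "hand": -0.95}]}}

```text
clock: 36.33
position: [0.5307, 0.159, 0.0231]
ee_rot: [-2.163, -2.278, 0.002]
force: [-8.1, -2.4, 12.6]
width: 0.169
gripper_force: 12.0
```

```bash
python3 ob.py
```

```text
36.33 [0.5307 0.159  0.0231] 92.9 [-0.    0.64 -0.54  1.91  0.48  0.72 -0.78] w 0.169
```

Down on the cartridges, in the same pose as at the start. Release and rise clear.

Emit:
{"op": "apply_moves", "data": {"motion": [{"x": 0, "y": 0, "z": 0, "yaw": 0, "hand": 0.2}, {"x": 0, "y": 0, "z": 0, "yaw": 0, "hand": 0.2}, {"x": 0, "y": 0, "z": 0, "yaw": 0, "hand": 0.2}, {"x": 0, "y": 0, "z": 0, "yaw": 0, "hand": 0.2}, {"x": 0, "y": 0, "z": 6, "yaw": 0, "hand": 0.2}, {"x": 0, "y": 0, "z": 12, "yaw": 0, "hand": 0.2}, {"x": -5, "y": 4, "z": 16, "yaw": 0, "hand": 0.2}, {"x": -10, "y": 8, "z": 16, "yaw": 0, "hand": 0.2}, {"x": -12, "y": 10, "z": 16, "yaw": 0, "hand": 0.2}, {"x": -12, "y": 10, "z": 16, "yaw": 0, "hand": 0.2}]}}

```text
clock: 37.58
position: [0.4093, 0.2614, 0.1835]
ee_rot: [-2.158, -2.283, -0.002]
force: [0.7, -0.4, 0.2]
width: 0.596
gripper_force: 0.0
```

Run:
```python
from h import *
im=get_image("side");t=get_image("top")
a=cv2.resize(im[165:235,200:375],None,fx=4.5,fy=4.5,interpolation=cv2.INTER_CUBIC);b=cv2.resize(t[125:240,280:415],None,fx=2.3,fy=2.3,interpolation=cv2.INTER_CUBIC)
c=np.zeros((600,800,3),np.uint8);c[:a.shape[0],:a.shape[1]]=a;c[320:320+b.shape[0],:b.shape[1]]=b
b=cv2.resize(t[165:240,325:415],None,fx=3.6,fy=3.6,interpolation=cv2.INTER_CUBIC);c[320:320+b.shape[0],400:400+b.shape[1]]=b
cv2.imwrite("pics/p6.png",c)
```

```text
(no output)
```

View pics/p6.png

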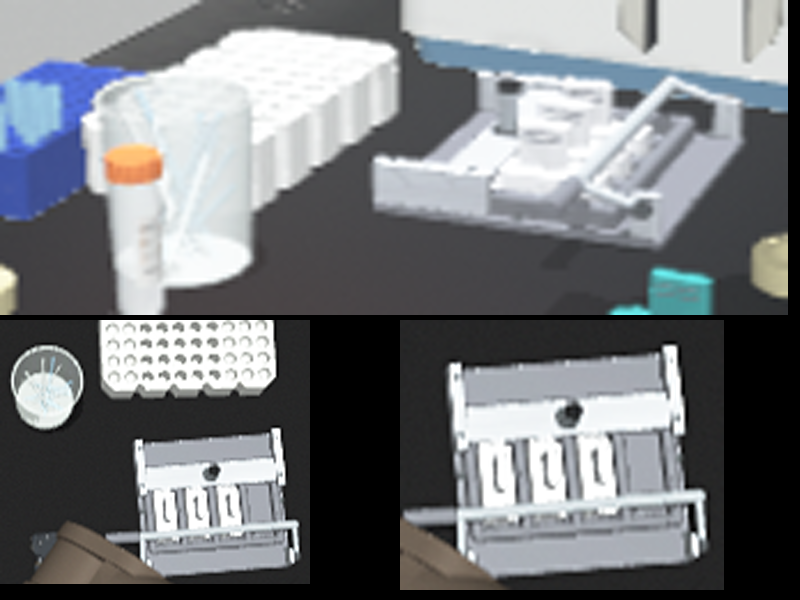

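The gate covers the noses, its cap shifted about 9 mm toward the robot from its start, so it is home. The bar rests across the three cartridges and the beaker stands.

```bash
python3 -c "
from h import *
print(sign_off())"
```

```text
the job is handed in; nothing more can be done
None
```

The job is handed in: the three white cartridges on the bench lie in lanes 2–4 with noses to the gate, the gate is home over them, the clamp bar rests on them, and the beaker still stands; one cartridge tilted in the grip and was pressed down with up to about 42 N at the wrist before I levelled and reseated it.

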